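# Knock the stuck plug out of the press die

## Task

A plug is stuck in the bore of the round steel die that lies loosely in the knock-out stand. Take the slim ejector rod out of the tool rack, feel its tip into the bore and push the plug all the way down onto the rubber pad underneath, gently: never press harder than 30 N. Then stand the ejector upright in a free hole of the rack again, all the way in, let go of it, and leave everything else where it is.

Things in the scene. Friction and masses are not known exactly. Their poses are not given: they have to be found in the camera images.
- stand: Knock-out stand, fixed: aluminium, 130 x 130 mm, origin at the centre of its underside, z up. In its middle a rubber pad, top 18 mm above the table; over it a top plate (upper face at 58 mm) with a 44 mm square opening and a nest, an 88 mm square rim 10 mm high, in which the round die lies
- nest (a point): Centre of the stand at the height of the die's flat top face, 98 mm. The die (steel, 68 mm across, 40 mm high, not measured) has a vertical sharp-edged 14 mm bore through its middle. It lies loosely: the bore is always 5.5 to 8.5 mm off this point, in an unknown direction, to be found by feel or camera. It stays put when touched lightly, shifts sideways at about 7 N, cannot be lifted out
- plug (a joint): How far the plug is driven down, m: 0 = lower end flush with the die's underside, 0.040 = on the pad, fully out of the die (hard stop). Steel cylinder 13.6 mm across, 20 mm high; at 0 its top is 20 mm below the die's top face (height 78 mm), at 0.040 at height 38 mm. It starts between 0 and 0.006, slides with a steady drag of about 9 N and stays where it is pushed to
- ejector: Ejector rod, loose, about 160 g, standing in a rack hole. Origin at the centre of its lower tip, z up along it. Steel shaft 11 mm thick, 85 mm long (tip edge chamfered 1.5 mm), then a flange 36 mm across, 6 mm thick, by which it hangs on the rack, then a black square grip 18 x 18 x 40 mm, faces square to its x and y. Fingertips can rest on the flange
- ejector_tip (a point): Centre of the ejector's lower tip (same as its origin)
- ejector_grip (a point): Point on the ejector's axis in its square grip, 117 mm above the tip, 26 mm above the flange's upper face
- rack: Tool rack, fixed: white plastic, 70 mm (x) by 175 mm (y), 105 mm high, open in front and behind; origin at the centre of its underside. Its 10 mm thick top plate has three 20 mm holes in a row along y. A tool stands in the first and one in the last hole, either way round; the middle one is empty
- rack_hole0 (a point): Centre of the first hole (rack y = -55 mm) at the top face, height 105 mm
- rack_hole1 (a point): Centre of the middle hole, at the top face
- rack_hole2 (a point): Centre of the last hole (rack y = +55 mm) at the top face
- tamper: Tamper, the other tool in the rack: the same flange and grip as the ejector, but a thicker shaft, 17 mm, and only 60 mm long; it does not fit the bore. Origin at its lower tip. Leave it
- jar_a: Bystander: white jar, 38 mm across, 45 mm high, origin under its centre
- jar_b: Bystander: white jar with a red cap, 34 mm across, 55 mm high, origin under its centre
- amber: Bystander: amber bottle, 54 mm across, 115 mm high, origin under its centre
- tub: Bystander: white tub, 84 mm across, 85 mm high, origin under its centre
Things that resemble listed ones, but are neither listed nor needed, are in the scene too. What is shaped like the ejector but pink or purple is not meant.

How it is judged:
By the outcome, as a careful person would: the job done as asked, in the order asked, and still so for the second after the job is handed in, with the robot touching nothing.
It also fails if it takes over 64 s, if anything falls off the work surface, if the arm or the gripper's body presses on something with over 40 N, if the wrist force passes 120 N, or if a joint passes its speed limit or range.

## Robot

A 6-joint arm with a two-finger parallel gripper is mounted at the origin on the work surface. World frame = base frame: x ahead of the robot, y to its left, z up, the work surface at z = 0. Lengths are in m, angles in rad, forces in N, time in s.
With the tool pointing down it reaches from about 0.25 to 0.775 m from the base axis. Payload 4 kg.
Tool frame: the origin (TCP) lies at the very end of the fingers, on their centre line; the grasp point (between the pads) lies 19 mm behind it; z points along the fingers, y is the line along which they close (so a half turn about z gives the same grasp; the last joint's range is limited). The gripper opens to 94 mm and grips with 3 to 60 N. Pads are 16 mm wide; open, the fingers measure 119 mm over their backs; the gripper's body (75 mm by 177 mm) begins 78 mm behind the grasp point.
Start: joints at [-1.373, 0.087, 1.371, -0, 1.684, -0.103], TCP at [0.163, -0.525, 0.206] pointing down, gripper open.
Joint ranges: [-3.1, 3.1], [-0.76, 2.03], [0.27, 2.55], [-1.08, 4.22], [0.17, 2.65], [-2.57, 2.57]. Speed limits (rad/s): [2.79, 2.79, 3.14, 3.14, 3.14, 3.14].

## Interface

Orientations are given as [roll, pitch, yaw] about the fixed x, y, z axes, in that order (R = Rz(yaw) Ry(pitch) Rx(roll)).
In Python, from bench import robot, vision gives the robot as it stands.
- The arm moves only by the shell command python3 -m crank 'ROWS'. ROWS is JSON, a list of rows, each a list of 3 entries, a list of its own where there are three numbers: the closure, from 0 (fully open) to 1 (shut), then the shift along the tool's x, y, z in m, then the turn, a rotation vector about the tool's x, y, z in degrees. A call has 1 to 8 rows; each row shifts and turns the commanded pose from where the row before left it, along the tool's axes as they then stand; what a row does not reach is not made up. A row lasts 1/10 s, in which the tool goes at most 50 mm and 8.59 degrees, less where a joint would pass 70% of its speed; a pose out of reach is approached as far as the arm can. A call with a gripper value outside its range is refused whole. The fingers move at their own pace and stop on an object; the grip force is fixed at half the most. Time passes only in rows, so rows that do not move let the fingers close. It gives the time, the measured TCP pose, the force, the opening and the grip force at its end, in the units of the state.
- robot.get_obs(): the state, without advancing time (a new reading comes with each control period).
- vision.snapshot(name): name is "scene" or "top" or "wrist"; returns a dict with "color" (480x640x3 uint8, red, green, blue), "z_map" (480x640 float32, m along the optical axis (not along the pixel's ray), 0 where there is no reading), "fx", "fy", "cx", "cy" (pixels), "R" (3x3) and "t" (3): a world point X has camera coordinates R X + t. Camera axes: x right, y down, z forward; pixel columns grow to the right and rows downward; lengths in m; the calibration is good to about 2 mm. A picture is of the moment at which its call begins.
- robot.close_job(): hands the job in; it is judged then, once.
The state is a dict: "time": time; "joint_positions": joint angles; "qvel": joint speeds; "joint_torque": joint torques, N m; "tool_pos": TCP position; "ee_rot": TCP orientation; "wrist_force": force on the tool from outside, world axes, zero at the start; "wrist_torque": the same for the moment, N m; "width": finger opening in m; "finger_force": force on a finger pad.
Only numpy, scipy, OpenCV 4.12 (cv2) and the standard library are available. Lean on these libraries where they do the work, as an engineer would, in place of code of your own. Each camera call takes 0.05 s, during which the arm holds its last target. There are 200 camera calls.

## Working session

There is one attempt and no reset: what is moved stays moved. The work goes in short steps, Python scripts to look and compute and a shell command to move; the robot and the scene stay as the last step left them, time stands still between calls to the robot, and variables do not carry over. Pictures are saved under pics/ and viewed, at most 10 in all, crops included, and the job is handed in when it is done.

```bash
mkdir -p pics; ls; cat > h.py <<'E'
import numpy as np, cv2
from bench import robot, vision
def snap(n):
    return vision.snapshot(n)
def save(s,f,crop=None,k=1):
    im=cv2.cvtColor(s["color"],cv2.COLOR_RGB2BGR)
    if crop: r0,r1,c0,c1=crop; im=im[r0:r1,c0:c1]
    if k!=1: im=cv2.resize(im,None,fx=k,fy=k,interpolation=cv2.INTER_CUBIC)
    cv2.imwrite("pics/"+f,im)
def cast(s,u,v,z):
    R=np.array(s["R"]);t=np.array(s["t"]);c=-R.T@t
    d=R.T@np.array([(u-s["cx"])/s["fx"],(v-s["cy"])/s["fy"],1.])
    return c+d*(z-c[2])/d[2]
def pt(s,u,v):
    R=np.array(s["R"]);t=np.array(s["t"]);z=s["z_map"][int(v),int(u)]
    return R.T@(z*np.array([(u-s["cx"])/s["fx"],(v-s["cy"])/s["fy"],1.])-t)
def cloud(s):
    R=np.array(s["R"]);t=np.array(s["t"]);z=s["z_map"].astype(float)
    v,u=np.mgrid[:480,:640]
    P=np.stack([(u-s["cx"])/s["fx"]*z,(v-s["cy"])/s["fy"]*z,z],-1)-t
    P=P@R; P[z==0]=np.nan
    return P
E
python3 - <<'E'
from h import *
import pickle
for n in("scene","top"):
    s=snap(n);save(s,n+".png");pickle.dump(s,open(n+".pkl","wb"))
    print(n,-np.array(s["R"]).T@s["t"],s["fx"])
o=robot.get_obs();print(o)
E
```

```text
pics
scene [ 1.00970767 -0.22960134  0.75263101] 468.66042762126824
top [ 0.40598236 -0.01871507  1.39856502] 595.8128066674553
{'time': 0.1, 'joint_positions': array([-1.37313021e+00,  8.78611647e-02,  1.37207793e+00, -2.84302126e-05,
        1.68359395e+00, -1.03103983e-01]), 'qvel': array([-0.00039239, -0.00043256, -0.00075231, -0.00031012,  0.00157454,
       -0.00094896]), 'joint_torque': array([ 1.91148843e-03, -3.41252017e+01, -3.03301764e+01,  7.19829462e-02,
        3.04636604e-02, -8.78361652e-05]), 'tool_pos': array([ 0.16282848, -0.52483437,  0.20444489]), 'ee_rot': array([-3.13965965e+00, -1.71602704e-04,  3.00766758e-01]), 'wrist_force': array([-0.28553403, -0.63513733, -0.30873108]), 'wrist_torque': array([ 0.0353923 ,  0.01169084, -0.00614048]), 'finger_force': 0.0, 'width': 0.09387423091410294}
```

View pics/scene.png

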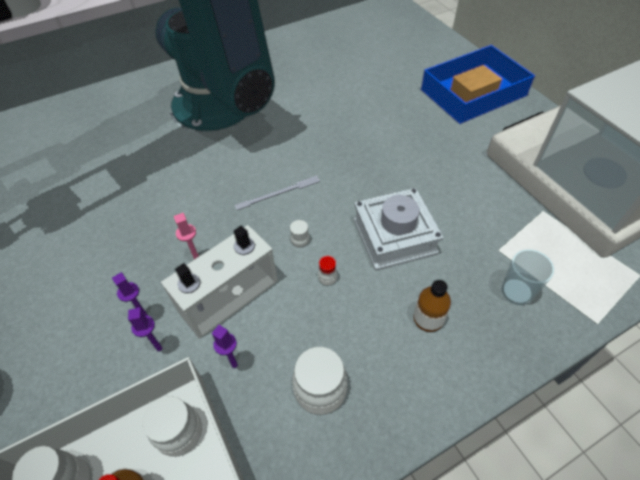

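View pics/top.png

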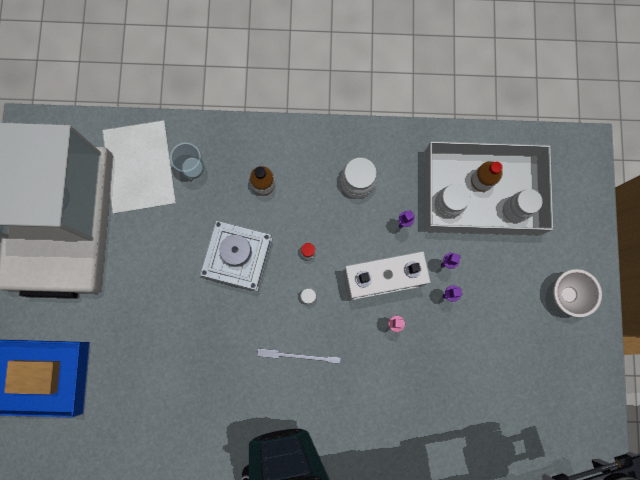

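The scene view shows the rack near (218,280), with black grips at (185,275) and (243,238). The stand is near (400,225). In the top view the rack is at (388,274), its grips at (364,279) and (414,269), and the die at (236,250). Both black-gripped tools could be the ejector; the pink and purple ones are excluded. I'll enlarge the rack to compare the shafts.

```bash
python3 - <<'E'
from h import *
import pickle
s=pickle.load(open("scene.pkl","rb"));save(s,"rack.png",(215,345,140,300),5)
t=pickle.load(open("top.pkl","rb"))
im=t["color"].astype(int);hsv=cv2.cvtColor(t["color"],cv2.COLOR_RGB2HSV)
P=cloud(t)
# black grips
m=(im.max(2)<60).astype(np.uint8);m[:, :330]=0;m[:,440:]=0;m[:240]=0;m[300:]=0
n,l,st,c=cv2.connectedComponentsWithStats(m)
for i in range(1,n):
    if st[i,4]>20: print("grip",c[i],st[i],cast(t,*c[i],.151), np.nanmax(P[l==i][:,2]))
# rack top by height
for nm,(lo,hi,box) in dict(rack=(.097,.112,(240,310,330,440)),die=(.092,.104,(215,295,195,280)),nest=(.062,.075,(215,295,195,280)),plate=(.05,.075,(215,295,195,280))).items():
    z=P[...,2];mm=((z>lo)&(z<hi));b=np.zeros_like(mm);b[box[0]:box[1],box[2]:box[3]]=1
    mm=(mm&b).astype(np.uint8); 
    cs=cv2.findContours(mm,cv2.RETR_EXTERNAL,cv2.CHAIN_APPROX_NONE)[0]
    k=max(cs,key=cv2.contourArea);r=cv2.minAreaRect(k);h=(lo+hi)/2
    zm=np.nanmedian(z[mm>0])
    bp=np.array([cast(t,u,v,zm)[:2] for u,v in cv2.boxPoints(r)])
    print(nm,zm,r,"centre",cast(t,*r[0],zm)[:2],"\n",bp.round(4).tolist(), np.linalg.norm(bp[1]-bp[0]),np.linalg.norm(bp[2]-bp[1]))
E
```

```text
grip [413.47126437 268.05747126] [408 263  12  11  87] [ 0.5544809  -0.23014999  0.151     ] 0.15590402450858884
grip [363.61038961 277.48051948] [359 273  10  10  77] [ 0.53145672 -0.12501551  0.151     ] 0.15595769269687804
rack 0.10432548524828769 ((387.6839599609375, 274.271484375), (32.24711608886719, 80.16991424560547), 79.07720184326172) centre [ 0.54471487 -0.18156285] 
 [[0.5601, -0.0884], [0.5989, -0.2612], [0.5294, -0.2746], [0.4914, -0.1031]] 0.17705957136982423 0.07076859449984547
die 0.0970722991874706 ((235.0, 250.0), (30.0, 30.0), 90.0) centre [0.5892865  0.15470766] 
 [[0.6217, 0.1894], [0.6237, 0.1234], [0.5571, 0.1202], [0.5551, 0.1858]] 0.06607532852876802 0.06673368654893523
nest 0.06682058984386523 ((235.03515625, 253.5108184814453), (48.009521484375, 46.980220794677734), 17.10272979736328) centre [0.58558006 0.15825536] 
 [[0.5489, 0.2231], [0.6519, 0.1979], [0.6227, 0.0928], [0.5202, 0.1192]] 0.10608449366960612 0.1091043415168735
plate 0.05811852102566355 ((235.52691650390625, 254.734619140625), (58.06123733520508, 57.622703552246094), 15.255120277404785) centre [0.58399413 0.15816088] 
 [[0.5359, 0.2356], [0.6642, 0.2088], [0.6327, 0.0797], [0.5052, 0.1084]] 0.1309945380958551 0.1328556210687092
```

View pics/rack.png

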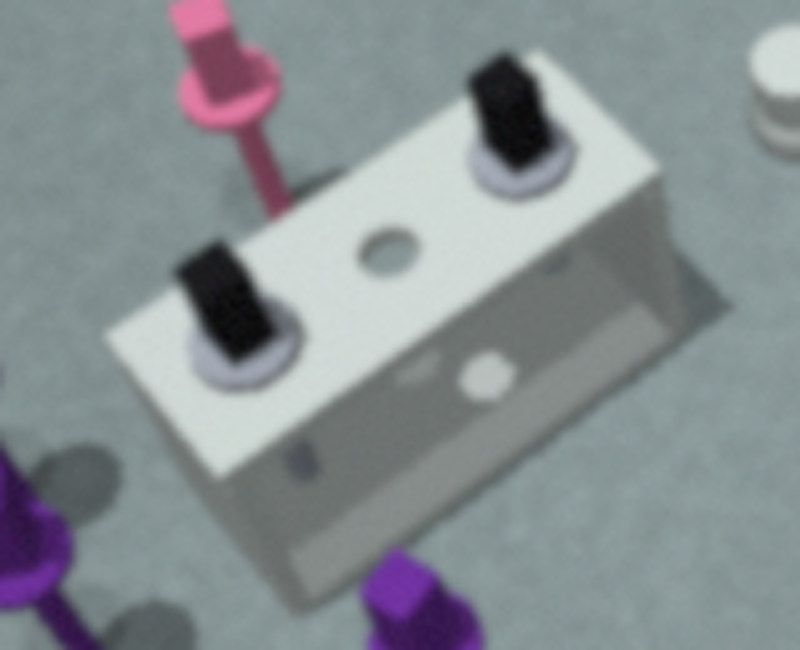

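```bash
python3 - <<'E'
from h import *
import pickle
s=pickle.load(open("scene.pkl","rb"));R=np.array(s["R"]);t=np.array(s["t"])
def pr(X):
    c=R@X+t;return (np.array([s["fx"]*c[0]/c[2]+s["cx"],s["fy"]*c[1]/c[2]+s["cy"]])-[140,215])*5
for n,(x,y) in dict(left=(.5545,-.2302),right=(.5315,-.125)).items():
    print(n,"z0.105",pr(np.array([x,y,.105])),"px/mm",468.66/np.linalg.norm(R@[x,y,.06]+t)/1000*5)
    for z in(.095,.045,.02):print(z,pr(np.array([x,y,z])))
P=cloud(s)
for u,v in((200,307),(201,305),(251,267),(250,268)):print(u,v,P[v,u])
E
```

```text
left z0.105 [257.63305746 339.39444425] px/mm 2.82725294187018
0.095 [265.00683761 355.35454129]
0.045 [299.67686163 430.39569203]
0.02 [315.75087542 465.18691372]
right z0.105 [527.41136058 157.66643371] px/mm 2.7628304011912483
0.095 [531.72793321 174.60394023]
0.045 [552.08699239 254.48947157]
0.02 [561.56166798 291.66650843]
200 307 [ 0.55925647 -0.23421904  0.03512144]
201 305 [ 0.55854342 -0.23131818  0.03849612]
251 267 [ 0.53808681 -0.12591129  0.05076155]
250 268 [ 0.53933224 -0.12838268  0.05102957]
```

The shaft of the left tool is visible down to z≈0.035 or lower (crop (303,460)–(303,480), where a tip at z=20 mm is predicted). The right one ends at z≈0.045–0.05 (crop (555,262)), so it is the tamper. **The ejector is the left tool in the scene, which is top px (414,269), at about (0.554,−0.230).** I'll move above it.

```bash
python3 -m crank '[[0.5,[0.029,-0.0104,-0.006],[0,0,0]],[0.5,[0.029,-0.0104,-0.006],[0,0,0]],[0.5,[0.029,-0.0104,-0.006],[0,0,0]],[0.5,[0.029,-0.0104,-0.006],[0,0,0]],[0.5,[0.029,-0.0104,-0.006],[0,0,0]],[0.5,[0.029,-0.0104,-0.006],[0,0,0]],[0.5,[0.029,-0.0104,-0.006],[0,0,0]],[0.5,[0.029,-0.0104,-0.006],[0,0,0]]]'
python3 -m crank '[[0.5,[0.029,-0.0104,-0.006],[0,0,0]],[0.5,[0.029,-0.0104,-0.006],[0,0,0]],[0.5,[0.029,-0.0104,-0.006],[0,0,0]],[0.5,[0.029,-0.0104,-0.006],[0,0,0]],[0.5,[0.029,-0.0104,-0.006],[0,0,0]],[0.5,[0.025,-0.0104,0],[0,0,0]],[0.5,[0.0,0,0],[0,0,0]],[0.5,[0.0,0,0],[0,0,0]]]'
python3 - <<'E'
from h import *
import pickle
s=snap("wrist");save(s,"w1.png");pickle.dump(s,open("w1.pkl","wb"))
o=robot.get_obs();print(o["tool_pos"],o["ee_rot"],o["width"],-np.array(s["R"]).T@s["t"],s["fx"])
E
```

```text
time: 0.9
tool_pos: [0.3606, -0.376, 0.2531]
ee_rot: [-3.141, 0.0, 0.301]
wrist_force: [0.6, -0.3, 0.1]
width: 0.0473
finger_force: 0.0
time: 1.7
tool_pos: [0.5036, -0.267, 0.2827]
ee_rot: [-3.141, 0.002, 0.302]
wrist_force: [-0.7, -0.8, 0.7]
width: 0.0468
finger_force: 0.0
[ 0.50317735 -0.26744987  0.28289017] [-3.14109660e+00  1.33119397e-03  3.00535607e-01] 0.04683468962272977 [ 0.56996297 -0.24675113  0.46245164] 389.570593810534
```

View pics/w1.png

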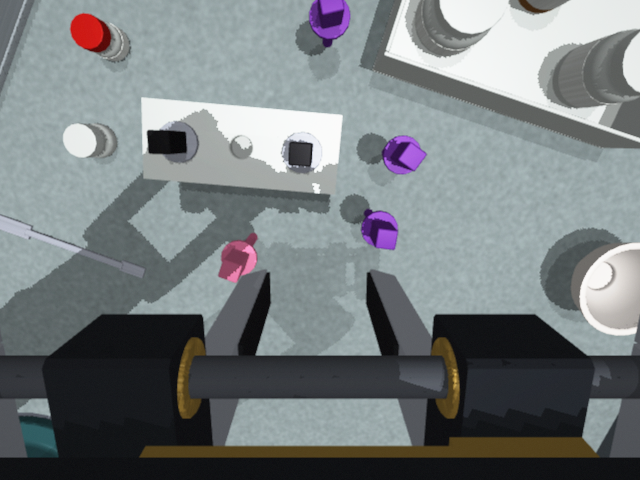

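The wrist view shows the ejector (grip at (300,152), flange around it), the empty hole at (241,146) and the tamper at (170,141).

```bash
cat > rackm.py <<'E'
from h import *
def rackm(s,guess):
    P=cloud(s);z=P[...,2]
    m=((z>.145)&(z<.157)&(np.hypot(P[...,0]-guess[0],P[...,1]-guess[1])<.03)&(s["color"].max(2)<70)).astype(np.uint8)
    k=max(cv2.findContours(m,cv2.RETR_EXTERNAL,cv2.CHAIN_APPROX_NONE)[0],key=cv2.contourArea)
    q=np.array([cast(s,u,v,.151)[:2] for u,v in k[:,0,:]],np.float32)*1000
    r=cv2.minAreaRect(q)
    print("top face",np.median(z[m>0]),r)
    return r
def fit(s,tcp,yaw,p):
    d=np.array(p)-tcp; c,n=np.cos(yaw),np.sin(yaw)
    print("tool shift x,y (mm)",1000*(c*d[0]+n*d[1]),1000*(n*d[0]-c*d[1]))
E
python3 - <<'E'
from rackm import *
import pickle
s=pickle.load(open("w1.pkl","rb"))
r=rackm(s,(.5545,-.230))
tcp=np.array([.5032,-.2674]);fit(s,tcp,.3006,np.array(r[0])/1000)
P=cloud(s);z=P[...,2]
m=((z>.1)&(z<.108)).astype(np.uint8)
k=max(cv2.findContours(m,cv2.RETR_EXTERNAL,cv2.CHAIN_APPROX_NONE)[0],key=cv2.contourArea)
q=np.array([cast(s,u,v,.105)[:2] for u,v in k[:,0,:]],np.float32)*1000
print("rack",cv2.minAreaRect(q),np.median(z[m>0]))
# middle hole: within 20mm of rack centre not at the top plate
c=np.array([.5435,-.1776])
hm=(((z<.1)|(np.isnan(z)))).astype(np.uint8)
b=np.zeros_like(hm);b[125:170,215:268]=1
n,l,st,cc=cv2.connectedComponentsWithStats(hm*b)
for i in range(1,n):print("hole",cc[i],st[i],cast(s,*cc[i],.105))
E
```

```text
top face 0.15143849743970772 ((556.9934692382812, -235.6377716064453), (17.55204963684082, 17.169790267944336), 16.303085327148438)
tool shift x,y (mm) 60.78590133361858 -14.410089669181076
rack ((545.0755004882812, -181.109130859375), (70.08642578125, 175.2983856201172), 12.515336036682129) 0.10551234260514006
hole [220. 127.] [220 127   1   1   1] [ 0.55605615 -0.15994725  0.105     ]
hole [252. 129.] [252 129   1   1   1] [ 0.56282832 -0.18737802  0.105     ]
hole [235. 131.] [235 131   1   1   1] [ 0.55669678 -0.17344813  0.105     ]
hole [238. 130.] [238 130   1   1   1] [ 0.55831514 -0.17577042  0.105     ]
hole [216. 137.] [216 137   1   1   1] [ 0.54668069 -0.15860663  0.105     ]
hole [240.89839572 146.40909091] [231 136  21  22 374] [ 0.54538563 -0.18178782  0.105     ]
hole [265. 136.] [265 136   1   1   1] [ 0.56047672 -0.1999507   0.105     ]
hole [223. 145.] [223 145   1   1   1] [ 0.54181211 -0.16621939  0.105     ]
hole [226. 154.] [226 154   1   1   1] [ 0.53497545 -0.17069225  0.105     ]
hole [223. 163.] [223 163   1   1   1] [ 0.5264509  -0.17004258  0.105     ]
hole [246. 163.] [246 163   1   1   1] [ 0.53263547 -0.18986438  0.105     ]
hole [256. 163.] [256 163   1   1   1] [ 0.5353241  -0.19848153  0.105     ]
```

```bash
python3 -m crank '[[0.5,[0.03,-0.007,0.02],[0,0,0.9]],[0.5,[0.0308,-0.0074,0.02],[0,0,0]],[0.5,[0,0,0.03],[0,0,0]],[0.5,[0,0,0.02],[0,0,0]],[0.5,[0,0,0],[0,0,0]],[0.5,[0,0,0],[0,0,0]]]'
python3 - <<'E'
from rackm import *
s=snap("wrist");o=robot.get_obs();print(o["tool_pos"],o["ee_rot"])
r=rackm(s,(.557,-.2356));fit(s,o["tool_pos"][:2],o["ee_rot"][2],np.array(r[0])/1000)
E
```

```text
time: 2.35
tool_pos: [0.557, -0.2367, 0.1937]
ee_rot: [-3.141, 0.001, 0.283]
wrist_force: [-0.3, 0.7, 0.1]
width: 0.0471
finger_force: 0.0
[ 0.55771906 -0.23690295  0.19498869] [ 3.13995459e+00 -1.34653918e-03  2.83658416e-01]
top face 0.15138804171249548 ((557.830322265625, -235.22776794433594), (19.31594467163086, 17.33437156677246), 15.681890487670898)
tool shift x,y (mm) 0.5756500589178123 -1.5771002785749209
```

```bash
python3 -m crank '[[0.5,[0.0005,-0.0013,0.03],[0,0,0]],[0.5,[0,0,0.03],[0,0,0]],[0.5,[0,0,0.015],[0,0,0]],[0.5,[0,0,0.006],[0,0,0]],[0.5,[0,0,0],[0,0,0]],[0.5,[0,0,0],[0,0,0]]]'
```

```text
time: 3.0
tool_pos: [0.5589, -0.2351, 0.1145]
ee_rot: [3.139, -0.002, 0.285]
wrist_force: [0.5, 0.3, 0.5]
width: 0.0471
finger_force: 0.0
```

```bash
python3 -m crank '[[0.5,[0,0,0.0015],[0,0,0]],[0.9,[0,0,0],[0,0,0]],[0.9,[0,0,0],[0,0,0]],[0.9,[0,0,0],[0,0,0]],[0.9,[0,0,0],[0,0,0]],[0.9,[0,0,0],[0,0,0]],[0.9,[0,0,0],[0,0,0]],[0.9,[0,0,0],[0,0,0]]]'
```

```text
time: 3.8
tool_pos: [0.5582, -0.2345, 0.1114]
ee_rot: [3.141, -0.001, 0.285]
wrist_force: [0.5, -0.6, 2.1]
width: 0.018
finger_force: 30.0
```

```bash
python3 -m crank '[[0.9,[0,0,-0.01],[0,0,0]],[0.9,[0,0,-0.02],[0,0,0]],[0.9,[0,0,-0.03],[0,0,0]],[0.9,[0,0,-0.03],[0,0,0]],[0.9,[0,0,-0.03],[0,0,0]],[0.9,[0,0,-0.03],[0,0,0]],[0.9,[0,0,-0.02],[0,0,0]],[0.9,[0,0,0],[0,0,0]]]'
python3 -m crank '[[0.9,[0.003,-0.015,0],[0,0,0]],[0.9,[0.006,-0.03,0],[0,0,0]],[0.9,[0.006,-0.03,0],[0,0,0]],[0.9,[0.006,-0.03,0],[0,0,0]],[0.9,[0.006,-0.03,0],[0,0,0]],[0.9,[0.006,-0.03,0],[0,0,0]],[0.9,[0.006,-0.03,0],[0,0,0]],[0.9,[0.006,-0.03,0],[0,0,0]]]'
python3 -m crank '[[0.9,[0.006,-0.03,0],[0,0,0]],[0.9,[0.006,-0.03,0],[0,0,0]],[0.9,[0.006,-0.03,0],[0,0,0]],[0.9,[0.006,-0.03,0],[0,0,0]],[0.9,[0.003,-0.02,0],[0,0,0]],[0.9,[0,0,0],[0,0,0]],[0.9,[0,0,0],[0,0,0]]]'
python3 - <<'E'
from h import *
import pickle
s=snap("wrist");save(s,"w2.png");pickle.dump(s,open("w2.pkl","wb"))
o=robot.get_obs();print(o["tool_pos"],o["ee_rot"],o["wrist_force"],-np.array(s["R"]).T@s["t"])
E
```

```text
time: 4.6
tool_pos: [0.5589, -0.235, 0.2852]
ee_rot: [3.137, -0.005, 0.285]
wrist_force: [0.1, -0.9, -1.0]
width: 0.0179
finger_force: 29.9
time: 5.4
tool_pos: [0.536, -0.0035, 0.2782]
ee_rot: [-3.139, 0.005, 0.286]
wrist_force: [0.2, 1.1, -1.6]
width: 0.0175
finger_force: 29.9
time: 6.1
tool_pos: [0.5231, 0.1366, 0.2789]
ee_rot: [3.142, 0.004, 0.287]
wrist_force: [0.9, -1.1, -2.1]
width: 0.018
finger_force: 29.9
[0.52349608 0.1359619  0.27936725] [3.14145983e+00 3.01957009e-03 2.85282052e-01] [ 0.35257427 -0.31508512 -2.59927705] [0.59015821 0.15602896 0.45854755]
```

View pics/w2.png

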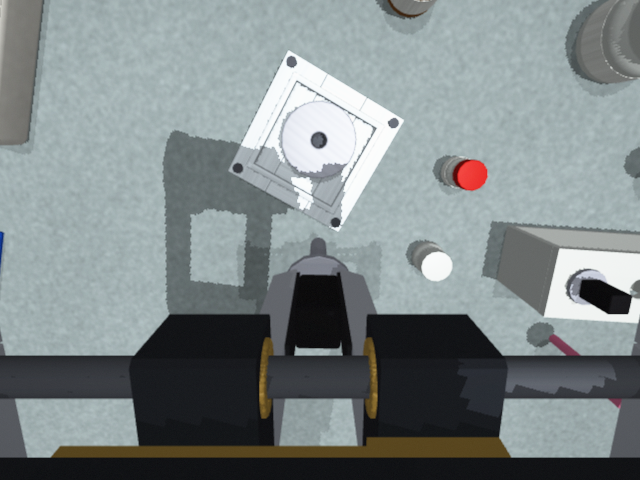

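The wrist view shows the die's bore at (319,140) with the plug inside, and the rod tip at (319,243). Next I'll measure both.

```bash
python3 - <<'E'
from rackm import *
import pickle
s=pickle.load(open("w2.pkl","rb"));g=cv2.cvtColor(s["color"],cv2.COLOR_RGB2GRAY)
P=cloud(s);z=P[...,2]
b=g[125:156,304:336];print(b[::3,::3])
m=np.zeros_like(g);m[125:156,304:336]=(b<130)
n,l,st,c=cv2.connectedComponentsWithStats(m)
for i in range(1,n):
    if st[i,4]>30:
        k=cv2.findContours((l==i).astype(np.uint8),0,1)[0][0];e=cv2.minEnclosingCircle(k)
        print("bore",c[i],st[i],e,"dia mm",2000*e[1]/389.6*.36,cast(s,*e[0],.098))
dm=((z>.0935)&(z<.103)).astype(np.uint8);dm[:80]=0;dm[200:]=0;dm[:,:260]=0;dm[:,380:]=0
k=max(cv2.findContours(dm,0,1)[0],key=cv2.contourArea);h=cv2.convexHull(k);e=cv2.fitEllipse(h);print("die",e,cast(s,*e[0],.098),np.median(z[dm>0]))
tcp=np.array([.5233,.1362]);yaw=.2855
# rod tip
print("tip z_map",[(v,s["z_map"][v,319],P[v,319].round(4)) for v in range(234,262,3)])
for r in range(236,256,3):
    row=z[r,300:340];ok=np.where(row>.15)[0]+300;print(r,ok.min() if len(ok) else 0,ok.max() if len(ok) else 0)
E
```

```text
[[241 241 240 243 245 244 243 246 246 245 245]
 [238 242 243 241 242 245 245 244 245 247 246]
 [242 240 242 242 212 183 230 245 243 245 247]
 [244 244 240 120  83  93  52 191 246 244 245]
 [241 245 226  80 100 112  65  65 241 246 246]
 [239 242 185  96 105 108  92  57 235 244 247]
 [243 241 221  95 102 108  85  72 243 244 245]
 [243 245 242 164  96  76  67 217 242 245 244]
 [242 243 245 243 228 216 240 246 244 242 246]
 [241 243 243 245 244 241 243 245 247 245 242]
 [239 242 243 244 245 245 241 242 246 247 246]]
bore [318.53960396 139.71287129] [311 132  16  16 202] ((318.622314453125, 139.7230224609375), 8.022765159606934) dia mm 14.82646538736394 [0.59111172 0.15591716 0.098     ]
die ((318.0340576171875, 138.47894287109375), (74.6887435913086, 77.22949981689453), 1.3968662023544312) [0.59199962 0.1567299  0.098     ] 0.09851484525485497
tip z_map [(234, np.float32(0.47098246), array([4.855e-01, 1.241e-01, 4.000e-04])), (237, np.float32(0.2770858), array([0.5266, 0.1367, 0.1895])), (240, np.float32(0.26799828), array([0.5268, 0.1367, 0.1989])), (243, np.float32(0.2593371), array([0.527 , 0.1368, 0.2077])), (246, np.float32(0.2520214), array([0.5269, 0.1368, 0.2153])), (249, np.float32(0.24471414), array([0.527 , 0.1368, 0.2228])), (252, np.float32(0.23808213), array([0.527 , 0.1369, 0.2296])), (255, np.float32(0.18809281), array([0.5389, 0.1405, 0.278 ])), (258, np.float32(0.18841593), array([0.5375, 0.1401, 0.2781])), (261, np.float32(0.18751644), array([0.5364, 0.1397, 0.2793]))]
236 0 0
239 312 323
242 311 324
245 310 325
248 310 325
251 310 325
254 309 325
```

```bash
python3 -m crank '[[0.9,[0.02,0,0.01],[0,0,0]],[0.9,[0.03,0.0005,0.02],[0,0,0]],[0.9,[0.0212,0,0.02],[0,0,0]],[0.9,[0,0,0.015],[0,0,0]],[0.9,[0,0,0.01],[0,0,0]],[0.9,[0,0,0],[0,0,0]],[0.9,[0,0,0],[0,0,0]]]'
python3 - <<'E'
from h import *
import pickle
s=snap("wrist");save(s,"w3.png",(170,320,220,420),4);pickle.dump(s,open("w3.pkl","wb"))
o=robot.get_obs();print(o["tool_pos"],o["ee_rot"],o["wrist_force"],-np.array(s["R"]).T@s["t"])
P=cloud(s)
print([(v,P[v,318].round(4)) for v in range(200,290,4)])
E
```

```text
time: 6.85
tool_pos: [0.5924, 0.1552, 0.207]
ee_rot: [3.141, -0.001, 0.284]
wrist_force: [-0.3, 0.4, -1.5]
width: 0.0179
finger_force: 29.9
[0.59278201 0.15537574 0.20769761] [ 3.14113525e+00 -2.44388295e-03  2.84739966e-01] [-0.8872316  -0.26268881 -1.10057903] [0.65865876 0.17430905 0.38691898]
[(200, array([0.619 , 0.1627, 0.0988])), (204, array([0.616 , 0.1619, 0.0985])), (208, array([0.6133, 0.1611, 0.0996])), (212, array([0.6102, 0.1601, 0.0981])), (216, array([0.6073, 0.1593, 0.0982])), (220, array([0.6042, 0.1584, 0.0974])), (224, array([0.6014, 0.1576, 0.0983])), (228, array([0.5942, 0.1555, 0.0782])), (232, array([0.5911, 0.1546, 0.0786])), (236, array([0.5879, 0.1536, 0.0787])), (240, array([0.5963, 0.1561, 0.1271])), (244, array([0.5964, 0.1561, 0.1384])), (248, array([0.5966, 0.1562, 0.1491])), (252, array([0.5963, 0.1561, 0.1572])), (256, array([0.6079, 0.1595, 0.2072])), (260, array([0.6062, 0.159 , 0.2077])), (264, array([0.6045, 0.1585, 0.2085])), (268, array([0.6018, 0.1577, 0.2063])), (272, array([0.6001, 0.1572, 0.2069])), (276, array([0.5998, 0.1571, 0.212 ])), (280, array([0.5997, 0.157 , 0.2171])), (284, array([0.5996, 0.157 , 0.2222])), (288, array([0.5998, 0.1571, 0.2276]))]
```

View pics/w3.png

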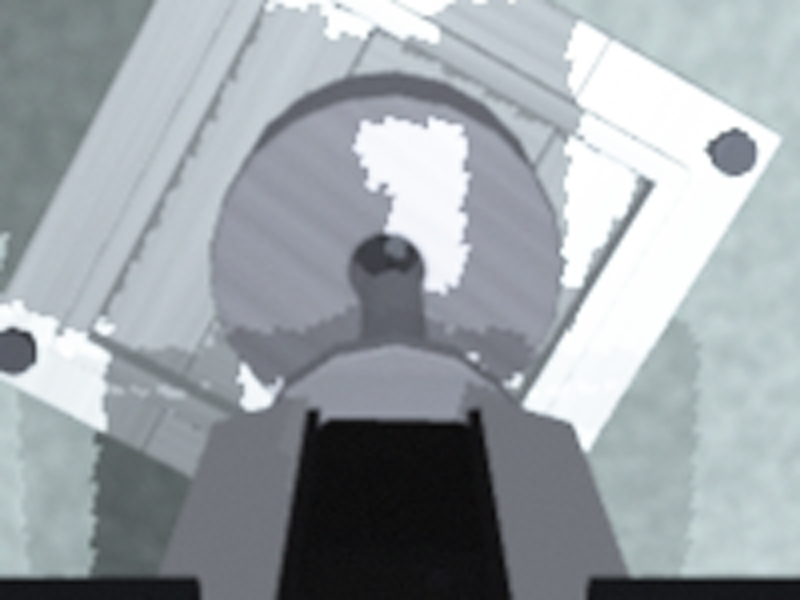

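```bash
python3 - <<'E'
from rackm import *
import pickle
s=pickle.load(open("w3.pkl","rb"));g=cv2.cvtColor(s["color"],cv2.COLOR_RGB2GRAY)
P=cloud(s);z=P[...,2]
yaw=.2847;c,n=np.cos(yaw),np.sin(yaw);tcp=np.array([.5926,.1553])
T=lambda p:(1000*np.array([c*(p[0]-tcp[0])+n*(p[1]-tcp[1]),n*(p[0]-tcp[0])-c*(p[1]-tcp[1])])).round(2)
print(g[224:252:2,304:334:2])
# bore rim: dark vs die in rows above the rod
pts=[]
for r in range(228,238):
    row=np.where(z[r,300:340]<.09)[0]+300
    if len(row):print(r,row.min(),row.max());pts+=[(row.min()-.5,r),(row.max()+.5,r)]
w=np.array([T(cast(s,u,v,.098)) for u,v in pts])
A=np.c_[2*w,np.ones(len(w))];x=np.linalg.lstsq(A,(w**2).sum(1),rcond=None)[0];print("bore tool frame",x[:2],np.sqrt(x[2]+x[0]**2+x[1]**2))
for r in range(242,254,2):
    row=np.where((z[r,295:345]>.11)&(z[r,295:345]<.19))[0]+295;print("rod",r,row.min(),row.max(),T(P[r,int(row.mean())]),"lat",T(cast(s,row.mean(),r,np.nanmedian(z[r,row]))))
E
```

```text
[[154 153 152 152 153 153 157 247 246 245 245 246 248 249 249]
 [152 154 154 154 150 151 194 245 247 246 245 245 246 247 249]
 [148 152 154 154 141 112 145 190 217 243 246 246 245 246 247]
 [151 148 146 116  68  62  81 118 112 157 239 246 246 246 245]
 [157 152 121  61  65  66  97 116 115  60 162 243 246 247 246]
 [157 153  83  64  65  65  64  80  90  65  79 223 246 247 247]
 [156 143  94  76  63  62  58  55  60  69  95 192 242 246 247]
 [154 140  97 100  81  78  94 104  91  99  96 182 241 243 245]
 [149 147  99  99  97 103 103 103 105 103 101 213 244 243 235]
 [151 147 121  96 100 101 104 104 105 103 105 186 220 237 153]
 [154 152 147  99  97 103 104 104 104 102 101 140 153 156 156]
 [156 147 138 108 100 102 101 103 105 103  99 137 148 150 154]
 [140 134 125 107  95 100 100  99  98  98  97 138 153 149 150]
 [123 125 126 105  96  96  97  99  98  96  94 114 134 137 148]]
228 313 318
229 311 320
230 310 321
231 309 322
232 308 323
233 308 324
234 308 324
235 307 324
236 307 324
237 308 324
bore tool frame [-0.4732909  -1.47096697] 6.771569912430204
rod 242 311 324 [ 3.85 -0.38] lat [ 3.33 -0.05]
rod 244 310 325 [ 3.85 -0.37] lat [3.19 0.11]
rod 246 310 325 [ 3.96 -0.35] lat [ 3.26 -0.03]
rod 248 310 325 [ 3.95 -0.34] lat [ 3.32 -0.03]
rod 250 310 325 [ 3.63 -0.33] lat [ 3.3  -0.02]
rod 252 310 325 [ 3.65 -0.32] lat [ 3.34 -0.01]
```

```bash
python3 -m crank '[[0.9,[0.001,-0.0014,0],[0,0,0]],[0.9,[0,0,0.006],[0,0,0]],[0.9,[0,0,0.005],[0,0,0]],[0.9,[0,0,0.003],[0,0,0]],[0.9,[0,0,0.002],[0,0,0]],[0.9,[0,0,0.001],[0,0,0]],[0.9,[0,0,0],[0,0,0]]]'
python3 -m crank '[[0.9,[0,0,0.001],[0,0,0]],[0.9,[0,0,0.001],[0,0,0]],[0.9,[0,0,0.001],[0,0,0]],[0.9,[0,0,0],[0,0,0]]]'
```

```text
time: 7.6
tool_pos: [0.5934, 0.1572, 0.1887]
ee_rot: [3.142, 0.0, 0.285]
wrist_force: [-0.2, 0.6, -1.8]
width: 0.0178
finger_force: 29.9
time: 8.0
tool_pos: [0.5933, 0.1572, 0.1858]
ee_rot: [3.142, 0.0, 0.285]
wrist_force: [0.0, -0.0, -2.2]
width: 0.0178
finger_force: 29.9
```

The tip is about 3 mm below the die face with no contact force, so it is in the bore. I'll carry on down to the plug.

```bash
python3 -m crank '[[0.9,[0,0,0.003],[0,0,0]],[0.9,[0,0,0.003],[0,0,0]],[0.9,[0,0,0.003],[0,0,0]],[0.9,[0,0,0.002],[0,0,0]],[0.9,[0,0,0],[0,0,0]]]'
python3 -m crank '[[0.9,[0,0,0.002],[0,0,0]],[0.9,[0,0,0.002],[0,0,0]],[0.9,[0,0,0],[0,0,0]]]'
python3 -m crank '[[0.9,[0,0,0.002],[0,0,0]],[0.9,[0,0,0.002],[0,0,0]],[0.9,[0,0,0],[0,0,0]]]'
python3 -m crank '[[0.9,[0,0,0.002],[0,0,0]],[0.9,[0,0,0.002],[0,0,0]],[0.9,[0,0,0],[0,0,0]]]'
```

```text
time: 8.5
tool_pos: [0.5931, 0.1572, 0.1742]
ee_rot: [-3.142, 0.001, 0.285]
wrist_force: [-0.0, -0.5, -1.5]
width: 0.0178
finger_force: 29.9
time: 8.8
tool_pos: [0.5932, 0.1572, 0.1706]
ee_rot: [3.142, 0.001, 0.285]
wrist_force: [0.3, -0.2, -1.0]
width: 0.0179
finger_force: 29.9
time: 9.1
tool_pos: [0.5937, 0.1573, 0.1688]
ee_rot: [3.141, -0.002, 0.285]
wrist_force: [-1.1, -0.9, 4.2]
width: 0.0177
finger_force: 30.1
time: 9.4
tool_pos: [0.5937, 0.1573, 0.1652]
ee_rot: [3.141, -0.002, 0.285]
wrist_force: [-2.8, 0.6, 6.1]
width: 0.0177
finger_force: 30.1
```

```bash
python3 -m crank '[[0.9,[0,0,0.002],[0,0,0]],[0.9,[0,0,0.002],[0,0,0]],[0.9,[0,0,0.002],[0,0,0]],[0.9,[0,0,0.002],[0,0,0]],[0.9,[0,0,0.002],[0,0,0]],[0.9,[0,0,0],[0,0,0]]]'
python3 -m crank '[[0.9,[0,0,0.002],[0,0,0]],[0.9,[0,0,0.002],[0,0,0]],[0.9,[0,0,0.002],[0,0,0]],[0.9,[0,0,0.002],[0,0,0]],[0.9,[0,0,0.002],[0,0,0]],[0.9,[0,0,0],[0,0,0]]]'
```

```text
time: 10.0
tool_pos: [0.5937, 0.1573, 0.1552]
ee_rot: [3.141, -0.002, 0.285]
wrist_force: [-2.2, -0.1, 6.1]
width: 0.018
finger_force: 30.2
time: 10.6
tool_pos: [0.5937, 0.1574, 0.1451]
ee_rot: [3.141, -0.002, 0.285]
wrist_force: [-2.5, -0.6, 6.2]
width: 0.0176
finger_force: 30.2
```

```bash
python3 -m crank '[[0.9,[-0.0005,0,0.002],[0,0,0]],[0.9,[0,0,0.002],[0,0,0]],[0.9,[0,0,0.002],[0,0,0]],[0.9,[0,0,0.002],[0,0,0]],[0.9,[0,0,0.002],[0,0,0]],[0.9,[0,0,0],[0,0,0]]]'
python3 -m crank '[[0.9,[0,0,0.001],[0,0,0]],[0.9,[0,0,0.001],[0,0,0]],[0.9,[0,0,0],[0,0,0]]]'
```

```text
time: 11.2
tool_pos: [0.5936, 0.1573, 0.1352]
ee_rot: [3.141, -0.003, 0.285]
wrist_force: [-1.2, -0.7, 5.6]
width: 0.018
finger_force: 30.1
time: 11.5
tool_pos: [0.5936, 0.1573, 0.1334]
ee_rot: [3.141, -0.003, 0.285]
wrist_force: [-1.5, 0.1, 6.6]
width: 0.0177
finger_force: 30.1
```

```bash
python3 -m crank '[[0.9,[0,0,0.001],[0,0,0]],[0.9,[0,0,0.001],[0,0,0]],[0.9,[0,0,0],[0,0,0]]]'
python3 -m crank '[[0.9,[0,0,0.0005],[0,0,0]],[0.9,[0,0,0.0005],[0,0,0]],[0.9,[0,0,0],[0,0,0]]]'
```

```text
time: 11.8
tool_pos: [0.5936, 0.1573, 0.1314]
ee_rot: [3.141, -0.003, 0.285]
wrist_force: [-1.6, -0.2, 6.7]
width: 0.0179
finger_force: 30.1
time: 12.1
tool_pos: [0.5936, 0.1573, 0.1304]
ee_rot: [3.141, -0.003, 0.285]
wrist_force: [-1.5, -0.6, 5.9]
width: 0.018
finger_force: 30.2
```

```bash
python3 -m crank '[[0.9,[0,0,0.0004],[0,0,0]],[0.9,[0,0,0],[0,0,0]]]'
```

```text
time: 12.3
tool_pos: [0.5936, 0.1573, 0.13]
ee_rot: [3.141, -0.003, 0.285]
wrist_force: [-2.4, 0.5, 5.5]
width: 0.018
finger_force: 30.2
```

```bash
python3 -m crank '[[0.9,[0,0,0.0004],[0,0,0]],[0.9,[0,0,0],[0,0,0]]]'
python3 -m crank '[[0.9,[0,0,0.0003],[0,0,0]],[0.9,[0,0,0],[0,0,0]]]'
```

```text
time: 12.5
tool_pos: [0.5936, 0.1573, 0.1296]
ee_rot: [3.141, -0.003, 0.285]
wrist_force: [-2.4, 0.3, 6.9]
width: 0.0178
finger_force: 30.2
time: 12.7
tool_pos: [0.5936, 0.1573, 0.1293]
ee_rot: [3.141, -0.003, 0.285]
wrist_force: [-2.3, -0.2, 6.2]
width: 0.0178
finger_force: 30.2
```

```bash
python3 -m crank '[[0.9,[0,0,0.0003],[0,0,0]],[0.9,[0,0,0],[0,0,0]]]'
```

```text
time: 12.9
tool_pos: [0.5936, 0.1573, 0.1291]
ee_rot: [3.141, -0.003, 0.285]
wrist_force: [-1.1, 0.4, 7.2]
width: 0.0181
finger_force: 30.2
```

```bash
python3 -m crank '[[0.9,[0,0,0.0003],[0,0,0]],[0.9,[0,0,0],[0,0,0]]]'
python3 -m crank '[[0.9,[0,0,0.0002],[0,0,0]],[0.9,[0,0,0],[0,0,0]]]'
```

```text
time: 13.1
tool_pos: [0.5936, 0.1573, 0.129]
ee_rot: [3.141, -0.003, 0.285]
wrist_force: [-0.9, -0.5, 8.0]
width: 0.0177
finger_force: 30.2
time: 13.3
tool_pos: [0.5936, 0.1573, 0.129]
ee_rot: [3.141, -0.003, 0.285]
wrist_force: [-2.8, -0.9, 8.0]
width: 0.0178
finger_force: 30.2
```

```bash
python3 -m crank '[[0.9,[0,0,0.0002],[0,0,0]],[0.9,[0,0,0],[0,0,0]]]'
```

```text
time: 13.5
tool_pos: [0.5936, 0.1573, 0.129]
ee_rot: [3.141, -0.003, 0.285]
wrist_force: [-3.2, -0.9, 8.7]
width: 0.018
finger_force: 30.3
```

```bash
python3 -m crank '[[0.9,[0,0,0.0005],[0,0,0]],[0.9,[0,0,0.0005],[0,0,0]],[0.9,[0,0,0],[0,0,0]]]'
```

```text
time: 13.8
tool_pos: [0.5937, 0.1573, 0.1289]
ee_rot: [3.141, -0.004, 0.285]
wrist_force: [-2.4, -0.8, 11.6]
width: 0.0178
finger_force: 30.4
```

The TCP stopped at z=0.129 (tip at 38 mm) and the force climbed with no further travel, so the plug is on the pad. I'll retract and carry the rod back to its hole.

```bash
python3 -m crank '[[0.9,[0,0,-0.005],[0,0,0]],[0.9,[0,0,-0.015],[0,0,0]],[0.9,[0,0,-0.02],[0,0,0]],[0.9,[0,0,-0.02],[0,0,0]],[0.9,[0,0,-0.025],[0,0,0]],[0.9,[0,0,-0.03],[0,0,0]],[0.9,[0,0,-0.03],[0,0,0]],[0.9,[0,0,-0.01],[0,0,0]]]'
python3 -m crank '[[0.9,[-0.0055,0.014,0],[0,0,0]],[0.9,[-0.0111,0.0282,0],[0,0,0]],[0.9,[-0.0111,0.0282,0],[0,0,0]],[0.9,[-0.0111,0.0282,0],[0,0,0]],[0.9,[-0.0111,0.0282,0],[0,0,0]],[0.9,[-0.0111,0.0282,0],[0,0,0]],[0.9,[-0.0111,0.0282,0],[0,0,0]],[0.9,[-0.0111,0.0282,0],[0,0,0]]]'
python3 -m crank '[[0.9,[-0.0111,0.0282,0],[0,0,0]],[0.9,[-0.0111,0.0282,0],[0,0,0]],[0.9,[-0.0111,0.0282,0],[0,0,0]],[0.9,[-0.0111,0.0282,0],[0,0,0]],[0.9,[-0.0111,0.0282,0],[0,0,0]],[0.9,[-0.0055,0.014,0],[0,0,0]],[0.9,[0,0,0],[0,0,0]],[0.9,[0,0,0],[0,0,0]]]'
```

```text
time: 14.6
tool_pos: [0.5941, 0.1573, 0.2842]
ee_rot: [3.141, -0.007, 0.285]
wrist_force: [0.8, 0.7, -1.7]
width: 0.0179
finger_force: 30.0
time: 15.4
tool_pos: [0.571, -0.0713, 0.277]
ee_rot: [-3.14, 0.004, 0.284]
wrist_force: [1.1, 0.3, -1.7]
width: 0.0178
finger_force: 30.0
time: 16.2
tool_pos: [0.5572, -0.2345, 0.2788]
ee_rot: [-3.139, 0.001, 0.285]
wrist_force: [-0.3, 0.6, -2.4]
width: 0.0179
finger_force: 30.0
```

```bash
python3 -m crank '[[0.9,[0.0005,0,0.03],[0,0,0]],[0.9,[0,0,0.03],[0,0,0]],[0.9,[0,0,0.015],[0,0,0]],[0.9,[0,0,0.005],[0,0,0]],[0.9,[0,0,0.005],[0,0,0]],[0.9,[0,0,0.005],[0,0,0]],[0.9,[0,0,0],[0,0,0]]]'
python3 -m crank '[[0.9,[0,0,0.015],[0,0,0]],[0.9,[0,0,0.02],[0,0,0]],[0.9,[0,0,0.02],[0,0,0]],[0.9,[0,0,0.012],[0,0,0]],[0.9,[0,0,0.005],[0,0,0]],[0.9,[0,0,0],[0,0,0]]]'
```

```text
time: 16.9
tool_pos: [0.5584, -0.2349, 0.1904]
ee_rot: [3.141, -0.001, 0.285]
wrist_force: [0.2, -0.4, -2.2]
width: 0.0177
finger_force: 30.0
time: 17.5
tool_pos: [0.5577, -0.2348, 0.1171]
ee_rot: [-3.141, 0.001, 0.285]
wrist_force: [-0.1, -0.1, -1.2]
width: 0.018
finger_force: 30.0
```

```bash
python3 -m crank '[[0.9,[0,0,0.003],[0,0,0]],[0.9,[0,0,0.0015],[0,0,0]],[0.9,[0,0,0.001],[0,0,0]],[0.9,[0,0,0],[0,0,0]]]'
```

```text
time: 17.9
tool_pos: [0.5582, -0.235, 0.1127]
ee_rot: [3.141, -0.0, 0.285]
wrist_force: [-0.1, -0.5, -0.7]
width: 0.0179
finger_force: 30.0
```

```bash
python3 -m crank '[[0.9,[0,0,0.0008],[0,0,0]],[0.9,[0,0,0.0005],[0,0,0]],[0.9,[0,0,0],[0,0,0]],[0.9,[0,0,0],[0,0,0]]]'
```

```text
time: 18.3
tool_pos: [0.5582, -0.235, 0.1114]
ee_rot: [3.141, -0.0, 0.285]
wrist_force: [0.9, 0.0, -1.4]
width: 0.0177
finger_force: 30.0
```

```bash
python3 -m crank '[[0.9,[0,0,0.0004],[0,0,0]],[0.9,[0,0,0],[0,0,0]],[0.75,[0,0,0],[0,0,0]],[0.6,[0,0,0],[0,0,0]],[0.5,[0,0,0],[0,0,0]],[0.5,[0,0,0],[0,0,0]],[0.5,[0,0,0],[0,0,0]]]'
python3 -m crank '[[0.5,[0,0,-0.01],[0,0,0]],[0.5,[0,0,-0.03],[0,0,0]],[0.5,[0,0,-0.04],[0,0,0]],[0.5,[0,0,-0.04],[0,0,0]],[0.5,[0,0,-0.04],[0,0,0]],[0.5,[0,0,-0.02],[0,0,0]],[0.5,[-0.03,0.0,0],[0,0,0]],[0.5,[-0.03,0,0],[0,0,0]]]'
python3 -m crank '[[0.5,[-0.04,0.0,0],[0,0,0]],[0.5,[-0.04,0,0],[0,0,0]],[0.5,[-0.02,0,0],[0,0,0]],[0.5,[0,0,0],[0,0,0]]]'
python3 - <<'E'
from rackm import *
w=snap("wrist");rackm(w,(.557,-.235))
P=cloud(w);m=(np.hypot(P[...,0]-.557,P[...,1]+.235)<.022)&(P[...,2]>.1);print("heights",np.round(np.nanpercentile(P[...,2][m],[5,30,50,90]),4))
a=snap("scene");t=snap("top")
f=np.hstack([a["color"][160:360,130:450],t["color"][200:320,190:440].repeat(1,0)[:200] if 0 else cv2.resize(t["color"][195:315,200:440],(400,200))])
cv2.imwrite("pics/fin.png",cv2.cvtColor(f,cv2.COLOR_RGB2BGR))
P=cloud(t);z=P[230:270,215:260,2];print("min z in bore top view",np.nanmin(z[15:24,17:25]))
E
```

```text
time: 19.0
tool_pos: [0.5578, -0.2345, 0.1101]
ee_rot: [-3.14, 0.001, 0.285]
wrist_force: [-0.2, -0.7, -0.5]
width: 0.0465
finger_force: 0.0
time: 19.8
tool_pos: [0.5005, -0.2518, 0.2922]
ee_rot: [3.14, -0.001, 0.287]
wrist_force: [0.4, -0.4, -0.3]
width: 0.0468
finger_force: 0.0
time: 20.2
tool_pos: [0.4027, -0.2805, 0.2922]
ee_rot: [3.14, -0.001, 0.282]
wrist_force: [0.7, 0.4, -0.0]
width: 0.0472
finger_force: 0.0
top face 0.15145423591857854 ((555.8141479492188, -235.69998168945312), (18.201709747314453, 16.509464263916016), 16.213851928710938)
heights [0.1049 0.1103 0.112  0.1518]
min z in bore top view 0.009920671844100067
```

View pics/fin.png

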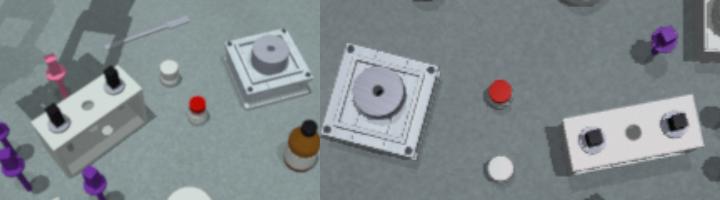

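The ejector hangs upright in its hole, at its original grip height of 0.151. The tamper, jars and stand look unmoved. I'll do one quick check of the plug height and then hand in.

```bash
python3 - <<'E'
from h import *
import pickle
t=snap("top");P=cloud(t);print((P[245:255,230:241,2]*1000).round())
p=pickle.load(open("top.pkl","rb"));print((cloud(p)[245:255,230:241,2]*1000).round())
E
```

```text
[[101.  97.  95.  93.  96.  99.  92. 104. 100. 101.  97.]
 [ nan 101. 102.  98.  98.  96.  99.  95.  95.  97.  97.]
 [ 98. 100.  95.  88.  87.  80.  86.  95.  97.  99.  98.]
 [ 98.  99.  87.  83.  73.  67.  70.  70.  99.  99.  98.]
 [ 95.  97.  85.  81.  68.  15.  14.  17.  95.  95.  95.]
 [ 97. 100.  84.  70.  61.  20.  18.  12.  98.  95. 101.]
 [ 95.  94.  93.  71.  14.  14.  40.  39.  99.  96. 102.]
 [ 92.  99.  94.  98.  17.  17.  33.  98.  97.  96. 100.]
 [102.  96.  98.  98.  93.  97.  96. 100.  94.  96.  96.]
 [104.  98. 101.  98.  96.  91.  99.  94.  96.  98.  93.]]
[[ 96.  96.  98.  99.  95.  93. 101.  94. 101.  96. 103.]
 [ 99.  99.  96.  95.  96.  96.  98.  95.  96.  95.  97.]
 [ 98. 101.  93.  91.  81.  82.  83.  95. 100.  98.  99.]
 [ 98.  93.  90.  85.  73.  76.  79.  76.  96.  99.  94.]
 [ 95.  97.  82.  74.  74.  74.  75.  77.  96.  97.  96.]
 [100.  96.  91.  74.  79.  72.  78.  79.  96.  98. 100.]
 [ 97. 100.  94.  79.  76.  83.  75.  79. 100.  96.  98.]
 [ 98.  91.  96.  99.  70.  74.  77.  94.  94.  98. 100.]
 [ 97.  96. 101. 104.  93.  97. 101.  98.  98.  nan  97.]
 [ 98.  91. 100.  95.  97. 100. 100.  97.  95.  96.  99.]]
```

```bash
python3 -c "
from bench import robot
print(robot.close_job())"
```

```text
the job is handed in; nothing more can be done
None
```

The job is handed in at about 20 s: the plug sits on the pad (highest wrist reading while pushing about 12 N), the ejector is seated upright in its original rack hole and released, and the bystanders and tamper look unmoved.

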